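# Swing the heel-form board home and pin it

## Task

Set up the shoemaker's heel-form jig: push the loose board near its free corner so that it pivots about its fixed pin until it bears on the steel stop screw, and press it there, level and without bearing down on it, so that the screw takes about 8 N (at least 5) for half a second; never push the board with more than 18 N in all. Then take the steel lock pin out of the tool block, put it down through the board into the jig until its shoulder sits on the board, and let go. Leave the other tools and things where they are.

Things in the scene. Friction and masses are not known exactly. Their poses are not given: they have to be found in the camera images.
- jig: Fixed plywood plank, 300 x 300 x 18 mm (x, y, z). Origin: centre of its underside, on the bench; z up. The fixed steel pivot pin (12 mm diameter, with a 22 mm cap whose top is 48 mm above the bench) stands at jig x = +90, y = +90 mm. Its lock hole is at x = +60, y = -60 mm.
- lock_hole (a point): Centre of the mouth of the 13 mm round through hole in the top face of the jig plank (18 mm above the bench). The lock pin must end in it.
- stop: Fixed steel stop block, 20 x 30 x 30 mm, on the jig's top, same axes as the jig. Origin: centre of the lower edge of its face towards the board (-x face), at jig x = +128, y = -70, z = +18 mm. From that face, 12 mm above the jig, a 10 mm steel stop screw stands out towards the board by 4 to 12 mm; its setting differs each time and is not measured. The board bears on the screw's flat tip.
- board: Loose wooden board 130 x 210 x 22 mm, about 0.9 kg, flat on the jig (top 40 mm above bench), its hole over the pivot pin with 0.75 mm play. Origin: centre of that hole, underside; z up. Spans own x -100 to +30, y -180 to +30 mm. Starts turned clockwise from above (yaw 0.3 to 0.7 rad below the jig's); home: +x edge on the stop screw, yaw within 0.03 rad of the jig's, as the screw is set.
- board_corner (a point): Top of the board's free near corner, board x = -100, y = -180 mm. Push the upright face x = -100 mm near here, towards board +x. Sliding it takes 2 to 7 N; it stays where left. Fingers drag on this face: a tool that sags or presses down loads the board, the jig's friction then takes up the push and little of it reaches the stop, so watch the vertical force and ease it off. Too wide to grasp.
- board_hole (a point): Centre, at the board's top, of its lock slot (through), 20 mm along board x by 13.5 mm along y, at board x = -30, y = -150 mm; at home it lies over the jig's lock hole, up to 5 mm off along x. A fixed D-shaped wooden heel form, 28 mm high, stands on the board between x = -82 and -22, y = -102 and -34 mm.
- tool_block: Fixed wooden block, 200 x 60 x 50 mm high, long side along its x. Origin: centre of its underside. Three 13 mm holes, 42 mm deep, in its top at x = -70, 0, +70 mm, y = 0, holding the lock pin and the two punches in any order.
- lock_pin: Loose steel pin, 72 mm long, 90 g, upright: shank 10 mm diameter, 38 mm long, foot tapered to 6 mm over 4 mm; above it a plain cylindrical steel head 22 mm diameter, 34 mm high, whose underside is the shoulder. Origin: centre of the foot; z towards the head. In the tool block its foot is 12 mm above the bench; fully in the jig about 2 mm.
- punch_a: Bystander: punch with turned wooden handle 62 mm high (30 mm wide) and 38 mm steel shank, in the tool block. Origin: foot.
- punch_b: Bystander: punch with turned wooden handle 52 mm high, otherwise as punch_a. Origin: foot.
- tack_tin: Bystander: round steel tin, 42 mm diameter, 32 mm high, on the jig's near left corner. Origin: centre of its underside.
- hammer: Bystander: hammer 250 mm long lying on the bench. Origin: under the middle of its length.
- glue_jar: Bystander: amber glass jar, 66 mm diameter, 85 mm high. Origin: centre of its underside.
- clay_cup: Bystander: terracotta cup, 84 mm diameter, 65 mm high. Origin: centre of its underside.
- awl: Bystander: awl 150 mm long with a wooden handle lying on the bench. Origin: under the middle of its length.
- spool: Bystander: upright spool, 44 mm diameter, 44 mm high. Origin: centre of its underside.

How it is judged (in metres and radians):
On the way, in this order (a step that is already met when the one before it is completed fails the run):
1. the board, swung home and flat, is pressed on the stop with at least 5 N for 0.3 s (contact force between board and stop above 5 N and angle between board's own z axis and vertical below 0.05 rad and angle between the y axis of board and the y axis of jig, either way round below 0.04 rad), for 0.3 s.
2. the lock pin is down through the board in the jig's hole (z of lock_pin in the frame of jig below 0.006 m and horizontal distance between lock_pin and lock_hole below 0.004 m), for 0.2 s.
At the end, for the whole second after the job is handed in: Board flat on the jig (tilt < 0.03 rad, lifted < 4 mm), heading within 0.05 rad of the jig's; lock pin down through it in the jig's hole (foot within 4 mm of its axis and < 6 mm above the jig's underside, tilt < 0.12 rad); both released and at rest (all of step 2 and angle between lock_pin's own z axis and vertical below 0.12 rad and angle between the y axis of board and the y axis of jig, either way round below 0.05 rad and angle between board's own z axis and vertical below 0.03 rad and z of board in the frame of jig below 0.022 m and linear speed of each of board, lock_pin below 0.01 m/s); the robot touches nothing.
It fails at once if the fingers push the board with more than 18 N (contact force between the fingers and board above 18 N).
It fails at once if the board is tipped up from the jig (angle between board's own z axis and vertical above 0.1 rad).
It fails at once if a bystander is moved more than 25 mm (distance of any of punch_a, punch_b, tack_tin, hammer, glue_jar, clay_cup, awl, spool from where it was at the start of the episode above 0.025 m).
It also fails if it takes over 72 s, if anything falls off the work surface, if the arm or the gripper's body presses on something with over 40 N, if the wrist force passes 120 N, or if a joint passes its speed limit or range.

## Robot

A 7-joint arm with a two-finger parallel gripper is mounted at the origin on the work surface. World frame = base frame: x ahead of the robot, y to its left, z up, the work surface at z = 0. Lengths are in m, angles in degrees, forces in N, time in s.
With the tool pointing down it reaches from about 0.425 to 0.875 m from the base axis. Payload 4.7 kg.
Tool frame: the origin (TCP) lies at the very end of the fingers, on their centre line; the grasp point (between the pads) lies 19 mm behind it; z points along the fingers, y is the line along which they close (so a half turn about z gives the same grasp; the last joint's range is limited). The gripper opens to 87 mm and grips with 3 to 60 N. Pads are 19 mm wide; open, the fingers measure 117 mm over their backs; the gripper's body (75 mm by 190 mm) begins 51 mm behind the grasp point.
Start: joints at [63.948, 18.392, -4.016, 83.108, 1.295, 78.541, -3.26], TCP at [0.294, -0.58, 0.223] pointing down, gripper open.
Joint ranges: [-163.93, 163.93], [-17.29, 119.83], [-79.2, 71.16], [3.27, 140.29], [-89.18, 269.18], [5.43, 117.66], [-154.24, 154.24]. Speed limits (degrees/s): [147.25, 147.25, 180, 180, 180, 180, 180].

## Interface

Orientations are given as [roll, pitch, yaw] about the fixed x, y, z axes, in that order (R = Rz(yaw) Ry(pitch) Rx(roll)).
In Python, from cell import get_obs, read_camera, sign_off, silhouettes gives the robot as it stands.
- The arm moves only by the tool play_rows, never from a script. Its argument "steps" is a list that holds one entry, the list of rows, each a list of 7 numbers: the shift along the tool's x, y, z in m, then the turn, a rotation vector about the tool's x, y, z in rad, then the finger opening in m, from 0 to 0.087. A call has 1 to 12 rows; each row shifts and turns the commanded pose from where the row before left it, along the tool's axes as they then stand; what a row does not reach is not made up. A row lasts 1/10 s, in which the tool goes at most 50 mm and 8.59 degrees, less where a joint would pass 70% of its speed; a pose out of reach is approached as far as the arm can. A call is refused whole if a number of a shift passes 0.05 or a number of a turn 0.15, either way. A call with a gripper value outside its range is refused whole. The fingers move at their own pace and stop on an object; "force" is the grip in N (left out, the last holds). Time passes only in rows, so rows that do not move let the fingers close. It gives the time, the measured TCP pose, the force, the opening and the grip force at its end, in the units of the state.
- get_obs(): the state, without advancing time (a new reading comes with each control period).
- read_camera(name): name is "scene" or "side" or "wrist"; returns a dict with "frame" (480x640x3 uint8, red, green, blue), "intrinsics" (3x3 intrinsics, pixels), "k1" (the pictures are not rectified: a ray, as slopes to the right and down, at radius r is drawn at 1 + k1 r^2 times it, then the intrinsics apply), "view" (4x4, takes a point from world to camera coordinates). Camera axes: x right, y up, looking along -z (the intrinsics and any distortion apply to the point x, -y, -z); pixel columns grow to the right and rows downward; lengths in m; the calibration is good to about 2 mm. A picture is of the moment at which its call begins. There is no depth.
- sign_off(): hands the job in; it is judged then, once.
Trained networks look in the newest picture that a camera, given by its name, has taken for a name from the list of things; names that differ only in an ending like _2 or _b are one class to them, and where a whole thing is asked for, a point or a joint stands for the part that bears it (a point fixed in the world has none). Each returns a list of dicts, best first, with "p" (0 to 1); they miss things now and then, are a little off and sometimes report something else, mostly with a low value. They report only what shows in the picture. A call takes as long as a camera call.
- silhouettes(camera, name): "pixels" (480x640 bool, what is visible of it) and "extent" ([left, top, right, bottom] in pixels, round what is visible of it).
The state is a dict: "time_s": time; "qpos": joint angles; "joint_velocities": joint speeds; "effort": joint torques, N m; "tool_pos": TCP position; "tool_rot": TCP orientation; "force": force on the tool from outside, world axes, zero at the start; "wrist_torque": the same for the moment, N m; "grip_width": finger opening in m; "grasp_force": force on a finger pad.
Only numpy, scipy, OpenCV 4.12 (cv2) and the standard library are available. Lean on these libraries where they do the work, as an engineer would, in place of code of your own. Each camera call takes 0.05 s, during which the arm holds its last target. There are 200 camera calls.

## Working session

There is one attempt and no reset: what is moved stays moved. The work goes in short steps, Python scripts to look and compute and a tool call to move; the robot and the scene stay as the last step left them, time stands still between calls to the robot, and variables do not carry over. Pictures are saved under pics/ and viewed, at most 10 in all, crops included, and the job is handed in when it is done.

Besides the shell and the picture viewer there is one more tool, called by a JSON object that holds its "fn" and its "kwargs", one argument or row to a line. play_rows: Moves the arm, as the interface text tells. Its arguments: {"type":"object","properties":{"steps":{"type":"array","items":{"type":"array","items":{"type":"array","items":{"type":"number"}}}},"force":{"type":"number"}},"required":["steps"]}

```bash
ls; mkdir -p pics; python3 - <<'E'
from cell import *
import cv2,numpy as np
o=get_obs();print({k:np.round(v,3).tolist() for k,v in o.items()})
fr=[]
for c in ["scene","side"]:
    d=read_camera(c);fr.append(d);cv2.imwrite(f'pics/{c}0.png',d["frame"][:,:,::-1])
    print(c,np.round(d["intrinsics"],1).tolist(),d["k1"],np.round(d["view"],4).tolist())
E
```

```text
pics
{'time_s': 0.0, 'qpos': [63.949, 18.437, -4.013, 83.177, 1.295, 78.541, -3.26], 'joint_velocities': [0.019, 0.088, -0.044, 0.022, 0.04, 0.018, -0.057], 'effort': [-0.001, -49.129, -0.405, -31.253, -0.064, 0.044, 0.0], 'tool_pos': [0.293, -0.579, 0.221], 'tool_rot': [-179.89, 0.007, 26.859], 'force': [-1.215, 0.679, 0.336], 'wrist_torque': [-0.072, 0.018, -0.032], 'grasp_force': 0.0, 'grip_width': 0.087}
scene [[508.3, 0.0, 321.0], [0.0, 508.3, 237.1], [0.0, 0.0, 1.0]] -0.03987811069793154 [[-0.394, 0.919, -0.011, 0.1987], [-0.7048, -0.2945, 0.6454, 0.3229], [0.5899, 0.262, 0.7638, -1.4987], [0.0, 0.0, 0.0, 1.0]]
side [[446.4, 0.0, 324.2], [0.0, 446.4, 238.2], [0.0, 0.0, 1.0]] -0.009708125508398445 [[-0.7346, -0.6784, 0.0159, 0.3576], [0.3913, -0.4043, 0.8267, -0.2607], [-0.5544, 0.6135, 0.5624, -0.8951], [0.0, 0.0, 0.0, 1.0]]
```

View pics/scene0.png

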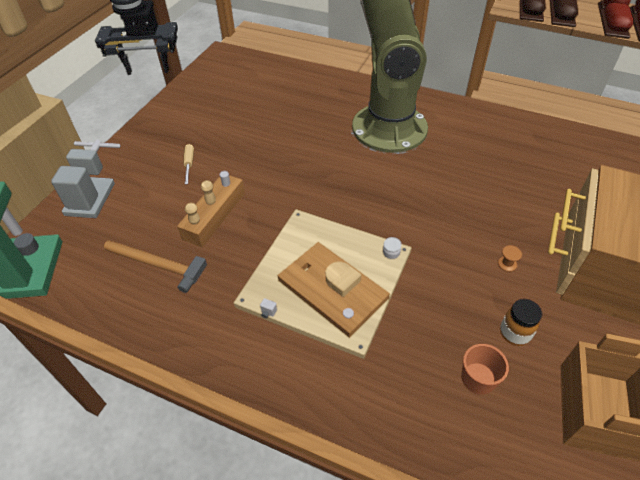

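View pics/side0.png

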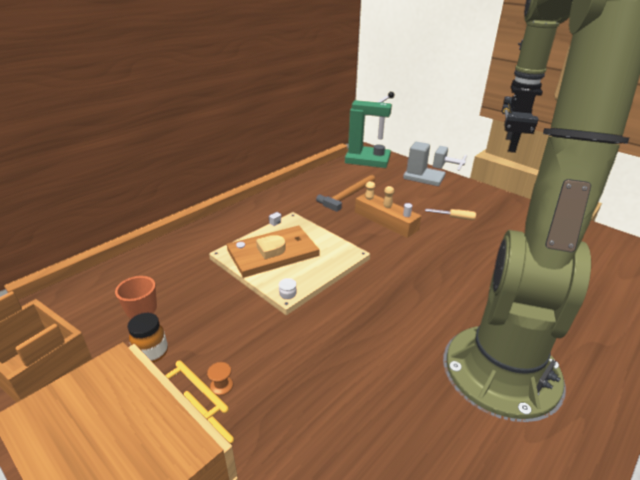

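The scene picture shows the jig's corners at about (297,213), (411,249), (363,347) and (238,300), with the pivot cap at (348,313), the stop at (268,308) and the board slot at (305,266). The lock pin is in the tool block hole nearest the robot, at (224,180). The side view agrees, with the pin at (408,210).

Next I fit the poses from the silhouettes.

```bash
cat > h.py <<'E'
from cell import *
import cv2,numpy as np
from scipy.optimize import minimize
def proj(d,P):
    P=np.atleast_2d(P);v=np.asarray(d["view"]);K=np.asarray(d["intrinsics"])
    c=P@v[:3,:3].T+v[:3,3];s=np.c_[c[:,0]/-c[:,2],-c[:,1]/-c[:,2]]
    s=s*(1+d["k1"]*(s**2).sum(1))[:,None]
    return s@K[:2,:2].T+K[:2,2]
def unproj(d,px,z):
    v=np.asarray(d["view"]);K=np.asarray(d["intrinsics"])
    q=(np.atleast_2d(px)-K[:2,2])/np.diag(K)[:2];s=q.copy()
    for _ in range(20): s=q/(1+d["k1"]*(s**2).sum(1))[:,None]
    r=np.c_[s[:,0],-s[:,1],-np.ones(len(s))]@v[:3,:3];o=-v[:3,:3].T@v[:3,3]
    return o+r*((z-o[2])/r[:,2])[:,None]
def box(x0,x1,y0,y1,z0,z1): return np.array([[x,y,z] for x in(x0,x1) for y in(y0,y1) for z in(z0,z1)])
def cyl(r,z0,z1):
    a=np.linspace(0,2*np.pi,32);return np.vstack([np.c_[r*np.cos(a),r*np.sin(a),0*a+z] for z in(z0,z1)])
def place(P,p):
    c,s=np.cos(p[2]),np.sin(p[2]);return P@np.array([[c,s,0],[-s,c,0],[0,0,1]])+[p[0],p[1],0]
def hull(m):
    m=m.astype(np.uint8);n,l,st,_=cv2.connectedComponentsWithStats(m)
    l=(l==1+np.argmax(st[1:,4])).astype(np.uint8)
    return cv2.convexHull(np.vstack(cv2.findContours(l,0,1)[0])).astype(np.float32)
def iou(d,P,h):
    g=cv2.convexHull(proj(d,P).astype(np.float32));i=cv2.intersectConvexConvex(g,h)[0]
    return i/(cv2.contourArea(g)+cv2.contourArea(h)-i)
def fit(obs,P,p0,n=3):
    p0=np.array(p0,float)
    f=lambda q:-sum(iou(d,place(P,np.r_[q,p0[n:]]),h) for d,h in obs)/len(obs)
    r=min((minimize(f,p0[:n]+k*np.array([.005,-.005,.05])[:n],method='Nelder-Mead',options=dict(initial_simplex=p0[:n]+np.vstack([np.zeros(n),np.diag([.02,.02,.15][:n])]),xatol=1e-5,fatol=1e-6)) for k in(0,)),key=lambda r:r.fun)
    return np.r_[r.x,p0[n:]],-r.fun
JIG=box(-.15,.15,-.15,.15,0,.018);BOARD=box(-.1,.03,-.18,.03,.018,.040);BLOCK=box(-.1,.1,-.03,.03,0,.05)
E
python3 - <<'E'
from h import *
D={c:read_camera(c) for c in("scene","side")}
s=D["scene"]
def init(pa,pb,z):
    a,b=unproj(s,[pa,pb],z);return a,b
c=unproj(s,[(297,213),(411,249),(363,347),(238,300)],.018);print(c.round(3))
piv=unproj(s,[(348,313)],.048)[0];slot=unproj(s,[(305,266)],.04)[0];pin=unproj(s,[(224,174)],.084)[0];print(piv,slot,pin)
tb=unproj(s,[(211,207)],.05)[0]
S={}
for n in["jig","board","tool_block","lock_pin","tack_tin","stop"]:
    S[n]=[]
    for k in D:
        r=silhouettes(k,n)
        for q in r[:2]: print(n,k,round(q["p"],2),np.round(q["extent"]).tolist(),int(q["pixels"].sum()))
        if r: S[n].append((D[k],hull(r[0]["pixels"])))
jc=c.mean(0);e=c[1]-c[0];jy=np.arctan2(e[1],e[0])-np.pi/2
v=slot-piv;by=np.arctan2(v[1],v[0])-np.arctan2(-.15,-.03)
for n,P,p0,k in[("jig",JIG,[*jc[:2],jy],3),("board",BOARD,[*piv[:2],by],3),("tool_block",BLOCK,[*tb[:2],np.arctan2(*(pin-tb)[[1,0]])],3),("lock_pin",cyl(.011,.05,.084),[*pin[:2],0],2),("tack_tin",cyl(.021,.018,.05),[*unproj(s,[(392,247)],.03)[0][:2],0],2)]:
    print(n,np.round(p0,3),[x if i==2 else x for i,x in enumerate(np.round(fit(S[n],P,p0,k)[0],4))],[round(fit([o],P,p0,k)[1],3) for o in S[n]],[np.round(fit([o],P,p0,k)[0],4).tolist() for o in S[n]])
E
```

```text
[[ 0.43  -0.096  0.018]
 [ 0.432  0.197  0.018]
 [ 0.712  0.181  0.018]
 [ 0.711 -0.106  0.018]]
[0.666999   0.13023645 0.048     ] [ 0.5864492  -0.00270632  0.04      ] [ 0.43473406 -0.28968178  0.084     ]
jig scene 0.82 [233.0, 212.0, 410.0, 360.0] 9187
jig scene 0.66 [182.0, 142.0, 193.0, 182.0] 244
jig side 0.87 [211.0, 213.0, 371.0, 318.0] 5441
board scene 0.65 [279.0, 242.0, 390.0, 340.0] 5395
board side 0.56 [227.0, 225.0, 318.0, 278.0] 2868
tool_block side 0.7 [358.0, 192.0, 423.0, 238.0] 1467
lock_pin scene 0.46 [219.0, 175.0, 229.0, 186.0] 99
lock_pin side 0.56 [401.0, 204.0, 409.0, 218.0] 79
tack_tin scene 0.77 [381.0, 242.0, 404.0, 258.0] 324
tack_tin side 0.6 [278.0, 281.0, 296.0, 300.0] 320
tack_tin side 0.37 [384.0, 186.0, 394.0, 212.0] 182
stop scene 0.65 [260.0, 298.0, 278.0, 316.0] 232
stop side 0.16 [114.0, 278.0, 157.0, 318.0] 1323
jig [ 0.571  0.044 -0.005] [np.float64(0.5725), np.float64(0.042), np.float64(-0.0242)] [np.float64(0.989), np.float64(0.992)] [[0.5728, 0.0406, -0.0232], [0.5702, 0.0431, -0.0177]]
board [ 0.667  0.13  -0.347] [np.float64(0.6659), np.float64(0.1295), np.float64(-0.355)] [np.float64(0.984), np.float64(0.98)] [[0.6662, 0.1283, -0.3585], [0.6619, 0.1314, -0.3553]]
tool_block [ 0.519 -0.283 -3.063] [np.float64(0.5017), np.float64(-0.2915), np.float64(-3.1543)] [np.float64(0.951)] [[0.5017, -0.2915, -3.1543]]
lock_pin [ 0.435 -0.29   0.   ] [np.float64(0.4347), np.float64(-0.2916), np.float64(0.0)] [np.float64(0.647), np.float64(0.636)] [[0.4297, -0.2951, 0.0], [0.4359, -0.292, 0.0]]
tack_tin [0.453 0.156 0.   ] [np.float64(0.459), np.float64(0.1556), np.float64(0.0)] [np.float64(0.821), np.float64(0.824)] [[0.4592, 0.1548, 0.0], [0.4589, 0.1556, 0.0]]
```

{"fn": "play_rows", "kwargs": {
  "steps": [
    [[0,0,0,0,0,0.137,0],[0,0,0,0,0,0.137,0],[0,0,0,0,0,0.137,0],[0,0,0,0,0,0.137,0],[0,0,0,0,0,0.137,0],[0,0,0,0,0,0.137,0],[0,-0.045,0,0,0,0,0],[0,-0.045,0,0,0,0,0],[0,-0.045,0,0,0,0,0],[0,-0.045,0,0,0,0,0],[0,-0.045,0,0,0,0,0],[0,-0.045,0,0,0,0,0]]
  ],
  "force": 10
}}

```text
time_s: 2.0
tool_pos: [0.3875, -0.3248, 0.2228]
tool_rot: [180.0, -0.0, -20.2]
force: [0.6, -0.7, -0.0]
grip_width: 0.0023
grasp_force: 0.0
```

{"fn": "play_rows", "kwargs": {
  "steps": [
    [[-0.003,-0.045,0,0,0,0,0],[-0.003,-0.045,0,0,0,0,0],[-0.003,-0.045,0,0,0,0,0],[-0.003,-0.045,0,0,0,0,0],[-0.003,-0.045,0,0,0,0,0],[-0.003,-0.045,0,0,0,0,0],[-0.003,-0.045,0,0,0,0,0],[-0.003,-0.045,0,0,0,0,0],[0,0,0,0,0,0,0],[0,0,0,0,0,0,0]]
  ]
}}

```text
time_s: 3.0
tool_pos: [0.4891, 0.0205, 0.2226]
tool_rot: [180.0, -0.0, -20.1]
force: [-0.2, -0.8, -0.6]
grip_width: 0.0007
grasp_force: 0.0
```

```bash
python3 - <<'E'
from h import *
d=read_camera("wrist");im=d["frame"][:,:,::-1].copy()
jp=[.5725,.042,-.0235];bp=[.6655,.1295,-.356]
def dr(P,c):
    for a in proj(d,P): cv2.circle(im,tuple(int(v) for v in np.clip(a,-9,2000)),4,c,1)
dr(place(box(-.15,.15,-.15,.15,.018,.018),jp),(0,0,255))
dr(place(box(-.1,.03,-.18,.03,.04,.04),bp),(255,0,0))
dr(place(np.array([[-.03,-.15,.04]]),bp),(0,255,0))
dr(place(np.array([[.09,.09,.048]]),jp),(0,255,255));dr(place(np.array([[.128,-.07,.018],[.128,-.085,.048],[.128,-.055,.048]]),jp),(255,0,255))
cv2.imwrite("pics/w1.png",im);np.save("w1.npy",d["frame"])
for n in("board","board_hole","stop","jig"):
    for q in silhouettes("wrist",n)[:1]: print(n,round(q["p"],2),np.round(q["extent"]).tolist())
E
```

```text
board 0.96 [109.0, 31.0, 342.0, 175.0]
board_hole 0.69 [108.0, 31.0, 342.0, 179.0]
jig 0.7 [75.0, 0.0, 452.0, 294.0]
```

View pics/w1.png

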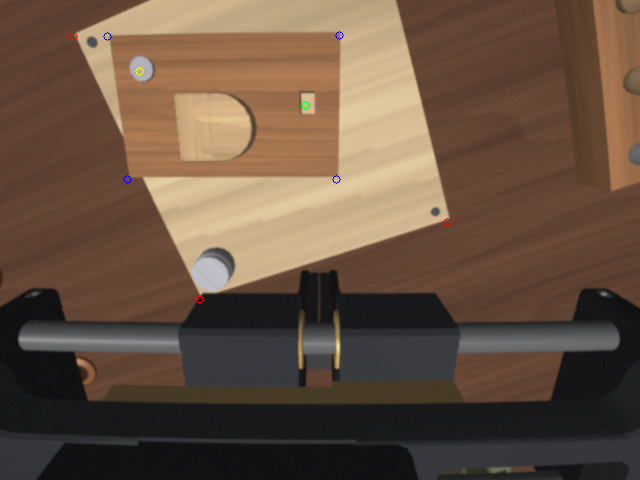

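The wrist overlay fits within about 3 px: the pivot cap is at (142,68), the slot at (308,103) and the push face along row 177. I'll descend beside the push face.

{"fn": "play_rows", "kwargs": {
  "steps": [
    [[0,0,0.045,0,0,0,0],[0,0,0.045,0,0,0,0],[0,0,0.045,0,0,0,0],[0,0,0.035,0,0,0,0],[0,0,0.017,0,0,0,0],[0,0,0.01,0,0,0,0],[0,0,0,0,0,0,0],[0,0,0,0,0,0,0],[0,0,0,0,0,0,0]]
  ]
}}

```text
time_s: 4.15
tool_pos: [0.4903, 0.0193, 0.0269]
tool_rot: [-180.0, -0.2, -20.3]
force: [0.4, 0.7, 0.6]
grip_width: 0.0002
grasp_force: 0.0
```

{"fn": "play_rows", "kwargs": {
  "steps": [
    [[0.005,0,0,0,0,0,0],[0.004,0,0,0,0,0,0],[0.003,0,0,0,0,0,0],[0,0,0,0,0,0,0]]
  ]
}}

```text
time_s: 4.55
tool_pos: [0.501, 0.0151, 0.0257]
tool_rot: [-180.0, -0.0, -20.3]
force: [-0.1, -0.3, -0.5]
grip_width: 0.0006
grasp_force: 0.0
```

{"fn": "play_rows", "kwargs": {
  "steps": [
    [[0.002,0,0,0,0,0,0],[0.002,0,0,0,0,0,0],[0.0016,0.0011,0,0,0,-0.01,0],[0.0016,0.0011,0,0,0,-0.01,0],[0.0016,0.0011,0,0,0,-0.01,0],[0.0016,0.0011,0,0,0,-0.01,0]]
  ]
}}

```text
time_s: 5.15
tool_pos: [0.5079, 0.0084, 0.0254]
tool_rot: [-180.0, 0.1, -17.9]
force: [-3.1, 3.4, 2.1]
grip_width: 0.0005
grasp_force: 2.0
```

{"fn": "play_rows", "kwargs": {
  "steps": [
    [[0.0016,0.0011,0,0,0,-0.01,0],[0.0016,0.0011,0,0,0,-0.01,0],[0.0016,0.0011,0,0,0,-0.01,0],[0.0016,0.0011,0,0,0,-0.01,0],[0.0016,0.0011,0,0,0,-0.01,0],[0.0016,0.0011,0,0,0,-0.01,0]]
  ]
}}

```text
time_s: 5.75
tool_pos: [0.516, -0.0018, 0.0254]
tool_rot: [180.0, 0.0, -14.5]
force: [-3.2, 1.3, 0.4]
grip_width: 0.0002
grasp_force: 1.6
```

{"fn": "play_rows", "kwargs": {
  "steps": [
    [[0.0016,0.0011,0,0,0,-0.01,0],[0.0016,0.0011,0,0,0,-0.01,0],[0.0016,0.0011,0,0,0,-0.01,0],[0.0016,0.0011,0,0,0,-0.01,0],[0.0016,0.0011,0,0,0,-0.01,0],[0.0016,0.0011,0,0,0,-0.01,0],[0.0016,0.0011,0,0,0,-0.01,0],[0.0016,0.0011,0,0,0,-0.01,0],[0.0016,0.0011,0,0,0,-0.01,0],[0.0016,0.0011,0,0,0,-0.01,0]]
  ]
}}

```text
time_s: 6.75
tool_pos: [0.5294, -0.0156, 0.0255]
tool_rot: [180.0, 0.0, -8.7]
force: [-1.4, 0.9, -1.4]
grip_width: 0.0009
grasp_force: 0.9
```

{"fn": "play_rows", "kwargs": {
  "steps": [
    [[0.0016,0.0011,0,0,0,-0.01,0],[0.0016,0.0011,0,0,0,-0.01,0],[0.0016,0.0011,0,0,0,-0.01,0],[0.0016,0.0011,0,0,0,-0.01,0],[0.0016,0.0011,0,0,0,-0.01,0],[0,0,0,0,0,0,0]]
  ]
}}

```text
time_s: 7.35
tool_pos: [0.5369, -0.0223, 0.0256]
tool_rot: [180.0, -0.0, -5.9]
force: [-1.0, -0.6, -1.4]
grip_width: 0.0003
grasp_force: 0.7
```

```bash
python3 - <<'E'
from h import *
for k,n in(("scene","board"),("side","board")):
    d=read_camera(k);r=silhouettes(k,n)
    if r: print(k,round(r[0]["p"],2),fit([(d,hull(r[0]["pixels"]))],BOARD,[.6655,.1295,-.1]))
print({k:np.round(v,2).tolist() for k,v in get_obs().items() if k in("force","tool_pos")})
E
```

```text
scene 0.7 (array([ 0.66490347,  0.12990535, -0.11357114]), np.float64(0.9809325783802256))
side 0.94 (array([ 0.6608794 ,  0.13278471, -0.07995009]), np.float64(0.8749937958462759))
{'tool_pos': [0.54, -0.02, 0.03], 'force': [-0.45, -0.72, -0.72]}
```

{"fn": "play_rows", "kwargs": {
  "steps": [
    [[0.0008,0.0006,0,0,0,-0.005,0],[0.0008,0.0006,0,0,0,-0.005,0],[0.0008,0.0006,0,0,0,-0.005,0],[0.0008,0.0006,0,0,0,-0.005,0],[0.0008,0.0006,0,0,0,-0.005,0],[0.0008,0.0006,0,0,0,-0.005,0],[0.0008,0.0006,0,0,0,-0.005,0],[0.0008,0.0006,0,0,0,-0.005,0]]
  ]
}}

```text
time_s: 8.35
tool_pos: [0.5414, -0.0263, 0.0257]
tool_rot: [-180.0, 0.1, -3.6]
force: [-5.2, 1.0, 4.0]
grip_width: 0.0003
grasp_force: 3.0
```

{"fn": "play_rows", "kwargs": {
  "steps": [
    [[0.0008,0.0006,0,0,0,-0.005,0],[0.0008,0.0006,0,0,0,-0.005,0],[0.0008,0.0006,0,0,0,-0.005,0]]
  ]
}}

```text
time_s: 8.65
tool_pos: [0.5438, -0.0282, 0.0257]
tool_rot: [-180.0, 0.1, -2.7]
force: [-5.4, 2.3, 4.3]
grip_width: 0.001
grasp_force: 2.9
```

{"fn": "play_rows", "kwargs": {
  "steps": [
    [[0.0008,0.0006,-0.0003,0,0,-0.005,0],[0.0008,0.0006,-0.0003,0,0,-0.005,0]]
  ]
}}

```text
time_s: 8.85
tool_pos: [0.5464, -0.0303, 0.026]
tool_rot: [-180.0, -0.0, -2.1]
force: [-1.5, 0.5, -1.9]
grip_width: -0.0
grasp_force: 0.9
```

{"fn": "play_rows", "kwargs": {
  "steps": [
    [[0.0005,0.0003,0,0,0,-0.003,0],[0.0005,0.0003,0,0,0,-0.003,0]]
  ]
}}

```text
time_s: 9.05
tool_pos: [0.5473, -0.031, 0.0261]
tool_rot: [-180.0, 0.0, -1.8]
force: [-2.5, 0.9, 0.5]
grip_width: 0.0005
grasp_force: 1.3
```

{"fn": "play_rows", "kwargs": {
  "steps": [
    [[0.0005,0.0003,0,0,0,-0.003,0],[0.0005,0.0003,0,0,0,-0.003,0]]
  ]
}}

```text
time_s: 9.25
tool_pos: [0.5483, -0.0318, 0.0261]
tool_rot: [180.0, 0.0, -1.5]
force: [-2.1, 0.5, -0.5]
grip_width: 0.0004
grasp_force: 1.2
```

{"fn": "play_rows", "kwargs": {
  "steps": [
    [[0.0005,0.0003,0,0,0,-0.003,0],[0.0005,0.0003,0,0,0,-0.003,0]]
  ]
}}

```text
time_s: 9.45
tool_pos: [0.5493, -0.0326, 0.0261]
tool_rot: [180.0, 0.0, -1.1]
force: [-2.5, 0.4, -1.6]
grip_width: 0.0004
grasp_force: 1.1
```

{"fn": "play_rows", "kwargs": {
  "steps": [
    [[0.0005,0.0003,0,0,0,-0.003,0],[0.0005,0.0003,0,0,0,-0.003,0]]
  ]
}}

```text
time_s: 9.65
tool_pos: [0.5503, -0.0332, 0.0261]
tool_rot: [180.0, 0.0, -0.8]
force: [-3.0, 0.0, -0.8]
grip_width: 0.0004
grasp_force: 1.1
```

{"fn": "play_rows", "kwargs": {
  "steps": [
    [[0.0005,0.0003,0,0,0,-0.003,0],[0.0005,0.0003,0,0,0,-0.003,0]]
  ]
}}

```text
time_s: 9.85
tool_pos: [0.5513, -0.0338, 0.0261]
tool_rot: [180.0, 0.0, -0.5]
force: [-1.1, 0.2, -1.0]
grip_width: 0.0009
grasp_force: 1.1
```

{"fn": "play_rows", "kwargs": {
  "steps": [
    [[0.0005,0.0003,0,0,0,-0.003,0],[0.0005,0.0003,0,0,0,-0.003,0]]
  ]
}}

```text
time_s: 10.05
tool_pos: [0.5523, -0.0344, 0.0261]
tool_rot: [180.0, 0.0, -0.1]
force: [-1.2, -0.5, -0.4]
grip_width: 0.0003
grasp_force: 1.1
```

{"fn": "play_rows", "kwargs": {
  "steps": [
    [[0.0005,0.0003,0,0,0,-0.003,0],[0.0005,0.0003,0,0,0,-0.003,0]]
  ]
}}

```text
time_s: 10.25
tool_pos: [0.5528, -0.0348, 0.0261]
tool_rot: [180.0, 0.1, 0.2]
force: [-4.9, 1.2, 1.2]
grip_width: 0.0004
grasp_force: 2.2
```

{"fn": "play_rows", "kwargs": {
  "steps": [
    [[0.0003,0,0,0,0,0,0]]
  ]
}}

```text
time_s: 10.35
tool_pos: [0.5527, -0.0347, 0.026]
tool_rot: [180.0, 0.1, 0.2]
force: [-5.1, -0.0, 1.6]
grip_width: 0.0006
grasp_force: 2.8
```

{"fn": "play_rows", "kwargs": {
  "steps": [
    [[0.0003,0,0,0,0,0,0]]
  ]
}}

```text
time_s: 10.45
tool_pos: [0.5528, -0.0347, 0.026]
tool_rot: [180.0, 0.1, 0.2]
force: [-7.0, 0.4, 2.3]
grip_width: 0.0008
grasp_force: 3.2
```

{"fn": "play_rows", "kwargs": {
  "steps": [
    [[0.0003,0,-0.0003,0,0,0,0]]
  ]
}}

```text
time_s: 10.55
tool_pos: [0.5528, -0.0347, 0.0261]
tool_rot: [180.0, 0.2, 0.2]
force: [-6.5, 0.5, -0.2]
grip_width: 0.0005
grasp_force: 2.9
```

{"fn": "play_rows", "kwargs": {
  "steps": [
    [[0.0003,0,-0.0003,0,0,0,0]]
  ]
}}

```text
time_s: 10.65
tool_pos: [0.5528, -0.0347, 0.0261]
tool_rot: [180.0, 0.2, 0.2]
force: [-5.8, -0.2, -1.9]
grip_width: 0.0001
grasp_force: 2.9
```

{"fn": "play_rows", "kwargs": {
  "steps": [
    [[0.0004,0,0.0,0,0,0,0],[0.0003,0,0,0,0,0,0]]
  ]
}}

```text
time_s: 10.85
tool_pos: [0.5528, -0.0348, 0.0261]
tool_rot: [180.0, 0.3, 0.2]
force: [-9.1, 0.9, 1.9]
grip_width: 0.0007
grasp_force: 4.0
```

{"fn": "play_rows", "kwargs": {
  "steps": [
    [[0.0003,0,0,0,0,0,0],[0,0,0,0,0,0,0]]
  ]
}}

```text
time_s: 11.05
tool_pos: [0.5529, -0.0347, 0.0261]
tool_rot: [180.0, 0.3, 0.2]
force: [-8.6, 0.0, 2.5]
grip_width: 0.0005
grasp_force: 4.2
```

{"fn": "play_rows", "kwargs": {
  "steps": [
    [[0.0003,0,-0.0003,0,0,0,0],[0.0003,0,-0.0001,0,0,0,0]]
  ]
}}

```text
time_s: 11.25
tool_pos: [0.5529, -0.0348, 0.0261]
tool_rot: [180.0, 0.4, 0.2]
force: [-9.8, 0.5, 0.8]
grip_width: 0.0004
grasp_force: 4.6
```

{"fn": "play_rows", "kwargs": {
  "steps": [
    [[0.0003,0,0,0,0,0,0],[0,0,0,0,0,0,0],[0,0,0,0,0,0,0]]
  ]
}}

```text
time_s: 11.55
tool_pos: [0.5529, -0.0348, 0.0261]
tool_rot: [180.0, 0.4, 0.2]
force: [-9.0, -0.7, 2.6]
grip_width: 0.0007
grasp_force: 4.8
```

{"fn": "play_rows", "kwargs": {
  "steps": [
    [[0.0003,0,-0.0003,0,0,0,0],[0.0003,0,-0.0001,0,0,0,0],[0,0,0,0,0,0,0]]
  ]
}}

```text
time_s: 11.85
tool_pos: [0.5529, -0.0348, 0.0261]
tool_rot: [180.0, 0.5, 0.2]
force: [-9.8, 0.5, 1.0]
grip_width: 0.0007
grasp_force: 5.1
```

{"fn": "play_rows", "kwargs": {
  "steps": [
    [[0.0002,0,0,0,0,0,0],[0.0002,0,0,0,0,0,0],[0,0,0,0,0,0,0]]
  ]
}}

```text
time_s: 12.15
tool_pos: [0.5529, -0.0348, 0.0261]
tool_rot: [180.0, 0.5, 0.2]
force: [-11.0, -0.1, 1.5]
grip_width: 0.0006
grasp_force: 5.6
```

{"fn": "play_rows", "kwargs": {
  "steps": [
    [[0.0003,0,-0.0002,0,0,0,0],[0.0002,0,-0.0001,0,0,0,0],[0,0,0,0,0,0,0]]
  ]
}}

```text
time_s: 12.45
tool_pos: [0.5529, -0.0348, 0.0262]
tool_rot: [180.0, 0.6, 0.2]
force: [-11.7, 0.3, 2.3]
grip_width: 0.0007
grasp_force: 5.9
```

{"fn": "play_rows", "kwargs": {
  "steps": [
    [[0.0002,0,0,0,0,0,0],[0,0,0,0,0,0,0],[0,0,0,0,0,0,0],[0,0,0,0,0,0,0],[0,0,0,0,0,0,0]]
  ]
}}

```text
time_s: 12.95
tool_pos: [0.5529, -0.0348, 0.0262]
tool_rot: [180.0, 0.6, 0.2]
force: [-12.5, 0.6, 1.7]
grip_width: 0.0006
grasp_force: 6.2
```

{"fn": "play_rows", "kwargs": {
  "steps": [
    [[0.0001,0,-0.0003,0,0,0,0],[0,0,-0.0002,0,0,0,0],[0,0,0,0,0,0,0],[0,0,0,0,0,0,0],[0,0,0,0,0,0,0],[0,0,0,0,0,0,0]]
  ]
}}

```text
time_s: 13.55
tool_pos: [0.5529, -0.0348, 0.0262]
tool_rot: [180.0, 0.6, 0.2]
force: [-11.8, -0.0, -1.4]
grip_width: 0.0006
grasp_force: 5.6
```

{"fn": "play_rows", "kwargs": {
  "steps": [
    [[-0.001,0,0,0,0,0,0],[-0.001,0,0,0,0,0,0],[-0.001,0,0,0,0,0,0],[-0.003,0,0,0,0,0,0],[-0.01,0,0,0,0,0,0],[-0.015,0,0,0,0,0,0],[0,0,-0.03,0,0,0,0],[0,0,-0.045,0,0,0,0],[0,0,-0.045,0,0,0,0],[0,0,-0.045,0,0,0,0],[0,0,-0.01,0,0,0,0]]
  ]
}}

```text
time_s: 14.65
tool_pos: [0.5312, -0.0347, 0.2104]
tool_rot: [179.8, -0.8, 0.2]
force: [0.8, 0.5, 0.1]
grip_width: 0.0004
grasp_force: 0.0
```

{"fn": "play_rows", "kwargs": {
  "steps": [
    [[-0.03,0.045,0,0,0,0,0.03],[-0.03,0.045,0,0,0,0,0.04],[-0.03,0.045,0,0,0,0,0.05],[-0.03,0.045,0,0,0,0,0.05],[-0.03,0.045,0,0,0,0,0.05],[0,0.02,0,0,0,0,0.05],[0,0,0,0,0,0,0.05],[0,0,0,0,0,0,0.05]]
  ]
}}

```text
time_s: 15.45
tool_pos: [0.3903, -0.2628, 0.2034]
tool_rot: [-180.0, -0.1, 0.2]
force: [-0.2, -0.0, 0.5]
grip_width: 0.0487
grasp_force: 0.0
```

```bash
python3 - <<'E'
from h import *
print({k:np.round(v,4).tolist() for k,v in get_obs().items() if k in("force","tool_pos","tool_rot")})
for k,P,p0,n in(("scene",BOARD,[.6655,.1295,-.02],"board"),("side",BOARD,[.6655,.1295,-.02],"board"),("scene",JIG,[.5725,.042,-.0235],"jig"),("side",JIG,[.5725,.042,-.0235],"jig"),("wrist",BLOCK,[.5017,-.2915,-3.154],"tool_block"),("scene",BLOCK,[.5017,-.2915,-3.154],"tool_block")):
    d=read_camera(k);r=silhouettes(k,n)
    if r: print(k,n,round(r[0]["p"],2),fit([(d,hull(r[0]["pixels"]))],P,p0))
d=read_camera("wrist");im=d["frame"][:,:,::-1].copy()
for a in proj(d,place(BLOCK,[.5017,-.2915,-3.154])): cv2.circle(im,tuple(int(v) for v in a),3,(255,0,0),1)
for a in proj(d,place(cyl(.011,.084,.084),[.4347,-.2916,0])): cv2.circle(im,tuple(int(v) for v in a),1,(0,255,0),-1)
cv2.imwrite("pics/w2.png",im)
r=silhouettes("wrist","lock_pin")
for q in r: print(q["p"],q["extent"],fit([(d,hull(q["pixels"]))],cyl(.011,.05,.084),[.4347,-.2916,0],2))
E
```

```text
{'tool_pos': [0.3903, -0.2628, 0.2034], 'tool_rot': [-179.9907, -0.0727, 0.2452], 'force': [-0.1593, -0.0296, 0.4632]}
scene board 0.9 (array([ 0.66472466,  0.12970665, -0.00709662]), np.float64(0.9817959843766458))
side board 0.84 (array([ 0.66026101,  0.13254119, -0.01592862]), np.float64(0.9741507657852689))
scene jig 0.79 (array([ 0.57277628,  0.04066682, -0.0235865 ]), np.float64(0.9888933927681575))
side jig 0.68 (array([ 0.56870361,  0.04349848, -0.02593611]), np.float64(0.9901982132398912))
wrist tool_block 0.88 (array([ 0.46791038, -0.29440484, -3.1675065 ]), np.float64(0.8244497505122707))
scene tool_block 0.72 (array([ 0.5046577 , -0.29182949, -3.17246532]), np.float64(0.9676498993290638))
0.63 [342.4, 154.5, 370.2, 184.2] (array([ 0.43641705, -0.29119841,  0.        ]), np.float64(0.801601054313118))
```

View pics/w2.png

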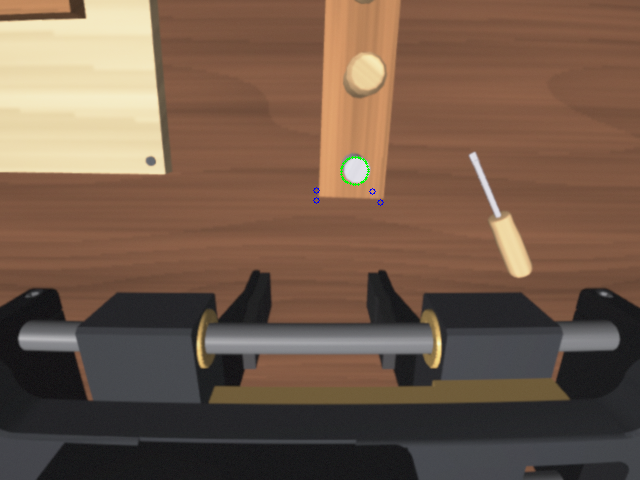

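The wrist view shows the pin head at (355,170), right on the predicted circle. I'll go and grasp it.

{"fn": "play_rows", "kwargs": {
  "steps": [
    [[0.0447,0.0288,0,0,0,0,0.05],[0,0,0.04,0,0,0,0.05],[0,0,0.04,0,0,0,0.05],[0,0,0.03,0,0,0,0.05],[0,0,0.02,0,0,0,0.05],[0,0,0.012,0,0,0,0.05],[0,0,0,0,0,0,0.05],[0,0,0,0,0,0,0.05],[0,0,0,0,0,0,0.05]]
  ]
}}

```text
time_s: 17.05
tool_pos: [0.4325, -0.2911, 0.0629]
tool_rot: [179.9, -0.1, 0.2]
force: [0.6, 0.3, 0.5]
grip_width: 0.0496
grasp_force: 0.0
```

{"fn": "play_rows", "kwargs": {
  "steps": [
    [[0.0025,0.0003,0.006,0,0,0,0.05],[0,0,0,0,0,0,0.05],[0,0,0,0,0,0,0.03],[0,0,0,0,0,0,0.02],[0,0,0,0,0,0,0.015],[0,0,0,0,0,0,0.01],[0,0,0,0,0,0,0.01],[0,0,0,0,0,0,0.01]]
  ],
  "force": 15
}}

```text
time_s: 17.85
tool_pos: [0.4341, -0.292, 0.0558]
tool_rot: [179.9, -0.0, 0.2]
force: [-0.4, -3.8, 0.0]
grip_width: 0.0218
grasp_force: 15.0
```

{"fn": "play_rows", "kwargs": {
  "steps": [
    [[0,0,0,0,0,0,0.01],[0,0,-0.005,0,0,0,0.01],[0,0,-0.015,0,0,0,0.01],[0,0,-0.03,0,0,0,0.01],[0,0,-0.04,0,0,0,0.01],[0,0,-0.01,0,0,0,0.01],[0,0,0,0,0,0,0.01]]
  ],
  "force": 30
}}

```text
time_s: 18.55
tool_pos: [0.4351, -0.2903, 0.1569]
tool_rot: [179.9, -0.1, 0.3]
force: [-1.0, 0.2, -1.7]
grip_width: 0.0214
grasp_force: 29.9
```

{"fn": "play_rows", "kwargs": {
  "steps": [
    [[0.01,-0.03,0,0,0,0,0.01],[0.02,-0.04,0,0,0,0,0.01],[0.02,-0.04,0,0,0,0,0.01],[0.02,-0.04,0,0,0,0,0.01],[0.02,-0.04,0,0,0,0,0.01],[0.02,-0.04,0,0,0,0,0.01],[0.02,-0.03,0,0,0,0,0.01],[0.01,-0.012,0,0,0,0,0.01],[0,0,0,0,0,0,0.01],[0,0,0,0,0,0,0.01],[0,0,0,0,0,0,0.01]]
  ]
}}

```text
time_s: 19.65
tool_pos: [0.5717, -0.0197, 0.1542]
tool_rot: [180.0, 0.1, 0.1]
force: [0.2, -0.4, -1.0]
grip_width: 0.0213
grasp_force: 29.9
```

```bash
python3 - <<'E'
from h import *
print({k:np.round(v,4).tolist() for k,v in get_obs().items() if k in("force","tool_pos","tool_rot","grip_width","grasp_force")})
d=read_camera("wrist");np.save("w3.npy",d["frame"]);im=d["frame"][:,:,::-1].copy()
import pickle;pickle.dump(d,open("w3.pkl","wb"))
jp=[.5725,.042,-.0235]
hp=place(np.array([[.06,-.06,.018]]),jp);print(hp,proj(d,hp))
bp=[.6647,.1297,-.007];sl=place(np.array([[-.03,-.15,.04]]),bp);print(sl,proj(d,sl))
for c in("scene","side"): print(c, proj(read_camera(c),sl))
cv2.imwrite("pics/w3.png",im)
E
```

```text
{'tool_pos': [0.5717, -0.0197, 0.1542], 'tool_rot': [179.9622, 0.1397, 0.1015], 'force': [0.1661, -0.4092, -1.037], 'grasp_force': 29.9307, 'grip_width': 0.0213}
[[ 0.63107356 -0.0193933   0.018     ]] [[319.23887481 150.86251359]]
[[ 0.63365074 -0.02008633  0.04      ]] [[320.17076743 150.00960171]]
scene [[288.69160961 279.61127747]]
side [[290.37488309 227.90777816]]
```

View pics/w3.png

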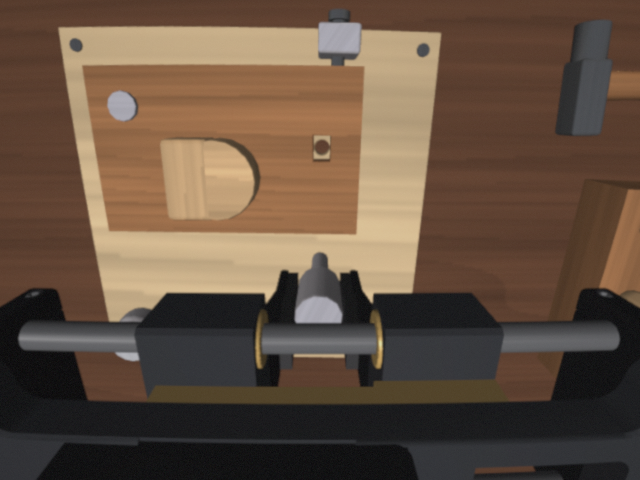

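The wrist view shows the slot at about (321,148) with the dark lock hole inside it at (322,147), and the board against the stop screw. I'll refine the hole position.

```bash
python3 - <<'E'
from h import *
import pickle;d=pickle.load(open("w3.pkl","rb"))
c=d["frame"][125:172,300:345];g=c.max(2)
print(g[6:40:2,10:34:1])
b=cv2.resize(c[:,:,::-1],None,fx=10,fy=10,interpolation=cv2.INTER_CUBIC);cv2.imwrite("pics/c3.png",b)
m=(g[8:36,12:32]<80);y,x=np.nonzero(m);p=np.array([[x.mean()+312,y.mean()+133]]);print(m.sum(),p,unproj(d,p,.018))
E
```

```text
[[161 160 161 160 160 160 159 158 158 159 160 160 160 159 159 158 159 159
  159 159 158 158 159 158]
 [161 159 156 156 154 156 156 158 157 158 156 157 157 159 159 160 158 159
  160 161 159 160 161 159]
 [152 149 135 135 153 160 163 163 164 164 162 161 161 163 164 163 164 163
  165 160 149 150 154 155]
 [139 133 123 135 169 185 186 186 186 186 184 183 183 185 185 185 186 186
  185 173 135 131 140 142]
 [140 136 120 130 169 184 185 178 169 159 151 145 147 151 158 170 181 186
  187 175 138 131 138 139]
 [143 137 121 129 166 170 150 128 110 101  95  94  92  93  98 111 135 161
  180 176 138 133 142 142]
 [143 137 121 122 141 131 111  96  93  94  93  93  94  92  93  90  93 107
  140 163 139 134 140 141]
 [142 135 120 109 115 107  97  93  93  92  93  91  92  91  94  94  93  94
  105 124 121 133 140 141]
 [144 140 122 107 107  99  96  93  93  94  94  94  94  93  92  93  93  93
   96 103 111 134 143 143]
 [144 137 121 112 117 103  93  95  98  97  94  95  95  96  96  95  97 101
  114 123 121 133 141 143]
 [140 137 124 133 155 143 111  92  92  94  96  96  96  96  97  99 106 125
  154 161 139 136 138 140]
 [145 140 133 151 182 179 158 130 107  95  94  96 100 105 111 124 145 172
  189 173 142 140 144 145]
 [146 142 134 150 182 194 194 184 176 164 156 152 153 161 171 183 192 197
  190 162 137 140 145 148]
 [145 142 133 146 175 185 188 189 188 187 186 186 186 187 188 189 189 189
  180 153 133 138 145 146]
 [153 150 135 117 112 111 112 111 112 110 113 112 112 113 113 112 114 113
  109 107 128 145 148 151]
 [158 154 138 120 111 109 110 111 106 106 106 107 108 109 109 111 111 112
  112 117 140 152 155 156]
 [153 153 151 149 149 148 149 148 149 148 149 149 148 147 150 149 149 150
  149 151 152 152 153 153]]
0 [[nan nan]] [[nan nan nan]]<stdin>:6: RuntimeWarning: Mean of empty slice.
  ret = ret.dtype.type(ret / rcount)
```

View pics/c3.png

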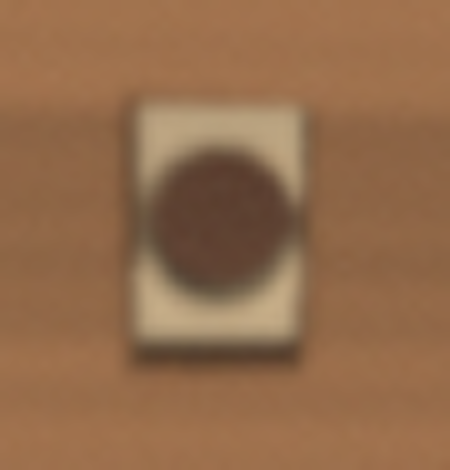

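The crop shows the hole centred at (321.5,146.7), inside the slot with margin on both sides along x. Next I compute its world position and compare the pin foot's projection.

```bash
python3 - <<'E'
from h import *
import pickle;d=pickle.load(open("w3.pkl","rb"))
print("hole",unproj(d,[(321.45,146.65)],.018),"slot sides z.04",unproj(d,[(313.,147),(330.2,147)],.04))
t=np.array([.5717,-.0197,.1542])
print("foot/axis proj",proj(d,t+[[0,0,-.0438],[0,0,-.0398],[0,0,-.0058]]), proj(d,t+[[0,.003,-.0398],[0,-.003,-.0398],[.003,0,-.0438]]))
g=d["frame"][245:300:3,300:342].max(2).astype(int);print(g)
E
```

```text
hole [[ 0.6345414  -0.02123452  0.018     ]] slot sides z.04 [[ 0.63593129 -0.01452407  0.04      ]
 [ 0.63595934 -0.02784872  0.04      ]]
foot/axis proj [[319.65854916 258.98171287]
 [319.67294695 261.45078081]
 [319.81892079 286.51895087]] [[314.87839068 261.44134072]
 [324.46743408 261.45970305]
 [319.67178147 254.60162477]]
[[208 208 208 206 208 206 207 207 207 208 208 207 207 206 206 206 206 207
  206 205 206 206 205 204 205 206 206 206 206 206 206 205 206 204 205 205
  205 205 205 205 205 204]
 [211 211 209 210 209 211 210 211 209 209 210 210 210 209 209 209 210 209
  209 209 211 209 210 208 209 209 210 208 208 208 208 208 207 208 208 208
  208 207 209 208 207 209]
 [209 210 210 210 209 208 209 209 209 208 208 210 209 209 208 208 204 197
  188 184 187 193 198 203 207 210 209 209 208 208 208 209 208 209 209 209
  208 209 210 208 209 209]
 [208 208 208 208 208 207 207 207 208 208 209 208 204 186 155 127 107  98
   91  85  80  74  71  80 104 135 169 196 207 207 207 208 208 207 208 208
  208 209 209 209 207 208]
 [206 206 207 208 207 207 208 207 207 207 207 200 169 129 106  99  97
[... 1856 characters left out ...]
 [105 105 106 104 103  99  99  96  98  96  96  95  93  93  91  89  85  81
   82  78  75  76  73  71  70  67  66  63  64  62  63  64  63  63  61  63
   61  61  59  58  47  33]
 [106 104 104 101 102  99  99  97  97  95  94  95  93  92  90  88  85  84
   81  79  78  76  73  72  68  66  65  63  64  63  61  64  62  63  63  62
   61  61  61  58  49  37]
 [105 106 104 102  99  99  98 100 100 104 108 114 125 136 139 139 134 128
  125 122 116 113 109 105 100  97  94  84  74  67  64  64  62  62  61  62
   63  62  62  61  56  41]
 [107 107 111 116 123 129 142 156 165 173 179 182 182 181 180 179 177 176
  179 180 181 178 177 176 173 174 173 170 158 140 118  99  81  69  65  65
   62  62  63  61  59  45]]
```

{"fn": "play_rows", "kwargs": {
  "steps": [
    [[0.02,0,0,0,0,0,0.01],[0.03,0.001,0,0,0,0,0.01],[0.011,0.0005,0.02,0,0,0,0.01],[0,0,0.025,0,0,0,0.01],[0,0,0.013,0,0,0,0.01],[0,0,0,0,0,0,0.01],[0,0,0,0,0,0,0.01],[0,0,0,0,0,0,0.01]]
  ]
}}

```text
time_s: 20.6
tool_pos: [0.6348, -0.0195, 0.099]
tool_rot: [180.0, -0.1, 0.2]
force: [-0.6, 0.2, -1.2]
grip_width: 0.0211
grasp_force: 29.9
```

```bash
python3 - <<'E'
from h import *
o=get_obs();print({k:np.round(v,4).tolist() for k,v in o.items() if k in("force","tool_pos","tool_rot","grip_width")})
d=read_camera("wrist");v=np.asarray(d["view"]);print("cam",-v[:3,:3].T@v[:3,3])
t=o["tool_pos"];pf=proj(d,np.array(t)+[[0,0,-.0438]]);ph=proj(d,[[.6345,-.0212,.018]]);print(pf,ph)
x,y=pf[0].astype(int);c=d["frame"][y-50:y+30,x-50:x+50,::-1]
cv2.imwrite("pics/c4.png",cv2.resize(c,None,fx=7,fy=7,interpolation=cv2.INTER_CUBIC));print(x-50,y-50)
E
```

```text
{'tool_pos': [0.6348, -0.0195, 0.099], 'tool_rot': [179.9745, -0.1436, 0.2046], 'force': [-0.6395, 0.166, -1.1835], 'grip_width': 0.0211}
cam [ 0.71934067 -0.01860545  0.26015952]
[[319.80684425 259.29146419]] [[321.97200592 240.43205972]]
269 209
```

View pics/c4.png

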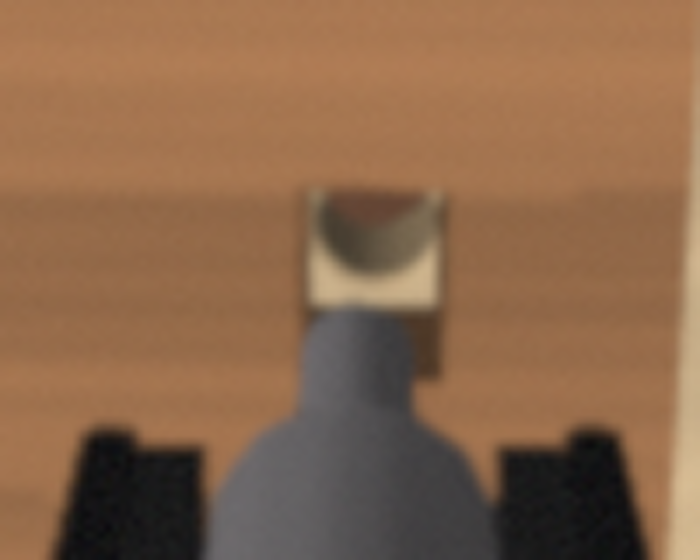

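The crop shows the lock hole's near edge at about row 247.4, centred on column 322.1. The pin shank is at column 319.5 with its front edge at row 252.

```bash
python3 - <<'E'
from h import *
d=read_camera("wrist");t=np.array([.6348,-.0195,.099])
a=np.linspace(0,6.28,60)
for hx in(.6325,.6345,.6365): print(hx,"near edge row",proj(d,np.c_[hx+.0065*np.cos(a),-.0212+.0065*np.sin(a),0*a+.018])[:,1].max(), "slot -x/+x edge",proj(d,[[hx-.01,-.0212,.04],[hx+.01,-.0212,.04]])[:,1])
for fx in(0,.001,.002): print(fx,"foot front row",min(proj(d,t+np.c_[fx+.003*np.cos(a),.003*np.sin(a),0*a-.0438])[:,1].min(),proj(d,t+np.c_[fx+.005*np.cos(a),.005*np.sin(a),0*a-.0398])[:,1].min()))
print("shank col",proj(d,t+[[.005,0,-.036]]), unproj(d,[(322.1,240)],.018),unproj(d,[(319.5,258)],.06))
E
```

```text
0.6325 near edge row 251.21257422449295 slot -x/+x edge [267.45636668 240.06766126]
0.6345 near edge row 248.7037338344607 slot -x/+x edge [264.78184105 237.2488793 ]
0.6365 near edge row 246.18288884687948 slot -x/+x edge [262.0932019  234.41529362]
0 foot front row 254.34356208526597
0.001 foot front row 252.84246662441032
0.002 foot front row 251.33704463344748
shank col [[319.92499728 256.63668825]] [[ 0.63487293 -0.02125748  0.018     ]] [[ 0.63767746 -0.01925484  0.06      ]]
```

{"fn": "play_rows", "kwargs": {
  "steps": [
    [[-0.0012,0.0019,0,0,0,0,0.01],[0,0,0.006,0,0,0,0.01],[0,0,0.006,0,0,0,0.01],[0,0,0.003,0,0,0,0.01],[0,0,0,0,0,0,0.01],[0,0,0,0,0,0,0.01]]
  ]
}}

```text
time_s: 21.3
tool_pos: [0.6327, -0.0212, 0.0821]
tool_rot: [-180.0, 0.0, 0.2]
force: [-0.0, 0.3, -0.5]
grip_width: 0.0213
grasp_force: 29.9
```

{"fn": "play_rows", "kwargs": {
  "steps": [
    [[0,0,0.004,0,0,0,0.01],[0,0,0.003,0,0,0,0.01],[0,0,0,0,0,0,0.01]]
  ]
}}

```text
time_s: 21.6
tool_pos: [0.6323, -0.0214, 0.0747]
tool_rot: [180.0, 0.1, 0.2]
force: [0.5, 0.3, -0.8]
grip_width: 0.0215
grasp_force: 29.9
```

{"fn": "play_rows", "kwargs": {
  "steps": [
    [[0.001,-0.0001,0.003,0,0,0,0.01],[0,0,0.004,0,0,0,0.01],[0,0,0.003,0,0,0,0.01],[0,0,0,0,0,0,0.01]]
  ]
}}

```text
time_s: 22.0
tool_pos: [0.6333, -0.0212, 0.0646]
tool_rot: [180.0, 0.1, 0.2]
force: [-0.8, 0.4, -0.5]
grip_width: 0.0212
grasp_force: 29.9
```

{"fn": "play_rows", "kwargs": {
  "steps": [
    [[0,0,0.002,0,0,0,0.01],[0,0,0.002,0,0,0,0.01],[0,0,0.002,0,0,0,0.01],[0,0,0,0,0,0,0.01]]
  ]
}}

```text
time_s: 22.4
tool_pos: [0.6335, -0.0212, 0.059]
tool_rot: [180.0, 0.0, 0.2]
force: [-0.9, -0.3, -1.0]
grip_width: 0.0214
grasp_force: 29.9
```

{"fn": "play_rows", "kwargs": {
  "steps": [
    [[0,0,0.003,0,0,0,0.01],[0,0,0.003,0,0,0,0.01],[0,0,0.002,0,0,0,0.01],[0,0,0,0,0,0,0.01]]
  ]
}}

```text
time_s: 22.8
tool_pos: [0.6334, -0.0212, 0.0508]
tool_rot: [180.0, 0.0, 0.2]
force: [-0.3, -0.5, -0.2]
grip_width: 0.0211
grasp_force: 29.9
```

{"fn": "play_rows", "kwargs": {
  "steps": [
    [[0,0,0.002,0,0,0,0.01],[0,0,0.002,0,0,0,0.01],[0,0,0,0,0,0,0.01]]
  ]
}}

```text
time_s: 23.1
tool_pos: [0.6336, -0.0212, 0.047]
tool_rot: [180.0, 0.0, 0.2]
force: [-0.8, 0.5, -1.4]
grip_width: 0.0213
grasp_force: 29.9
```

{"fn": "play_rows", "kwargs": {
  "steps": [
    [[0,0,0.0006,0,0,0,0.01],[0,0,0.0004,0,0,0,0.01],[0,0,0,0,0,0,0.01]]
  ]
}}

```text
time_s: 23.4
tool_pos: [0.6338, -0.0212, 0.0463]
tool_rot: [180.0, 0.0, 0.2]
force: [0.6, -0.7, -0.7]
grip_width: 0.021
grasp_force: 29.9
```

{"fn": "play_rows", "kwargs": {
  "steps": [
    [[0,0,0,0,0,0,0.024],[0,0,0,0,0,0,0.03],[0,0,0,0,0,0,0.036],[0,0,0,0,0,0,0.04],[0,0,0,0,0,0,0.04],[0,0,0,0,0,0,0.04]]
  ],
  "force": 10
}}

```text
time_s: 24.0
tool_pos: [0.6338, -0.0212, 0.0464]
tool_rot: [180.0, -0.0, 0.2]
force: [-0.9, -0.2, 0.2]
grip_width: 0.0395
grasp_force: 0.0
```

{"fn": "play_rows", "kwargs": {
  "steps": [
    [[0,0,-0.005,0,0,0,0.04],[0,0,-0.01,0,0,0,0.04],[0,0,-0.02,0,0,0,0.04],[0,0,-0.04,0,0,0,0.04],[0,0,-0.03,0,0,0,0.04],[-0.04,0,0,0,0,0,0.04],[-0.03,0,0,0,0,0,0.04],[0,0,0,0,0,0,0.04],[0,0,0,0,0,0,0.04],[0,0,0,0,0,0,0.04]]
  ]
}}

```text
time_s: 25.0
tool_pos: [0.5649, -0.0215, 0.1521]
tool_rot: [180.0, -0.1, 0.2]
force: [-0.0, 0.0, 0.2]
grip_width: 0.0396
grasp_force: 0.0
```

```bash
python3 - <<'E'
from h import *
o=get_obs();print({k:np.round(v,4).tolist() for k,v in o.items() if k in("force","tool_pos","tool_rot","grip_width")})
d=read_camera("wrist");im=d["frame"][:,:,::-1].copy()
for z in(.04,.074):
  for a in proj(d,place(cyl(.011,z,z),[.635,-.0212,0])): cv2.circle(im,tuple(int(v) for v in a),1,(0,255,0),-1)
cv2.imwrite("pics/w5.png",im)
for k in("scene","side"):
    d=read_camera(k);r=silhouettes(k,"board")
    if r: print(k,fit([(d,hull(r[0]["pixels"]))],BOARD,[.6655,.1295,-.02])[0])
E
```

```text
{'tool_pos': [0.5649, -0.0215, 0.1521], 'tool_rot': [179.9971, -0.1045, 0.2145], 'force': [-0.0072, 0.0263, 0.1595], 'grip_width': 0.0396}
scene [ 0.66466268  0.1288602  -0.0057079 ]
side [ 0.66075018  0.13299794 -0.01714362]
```

View pics/w5.png

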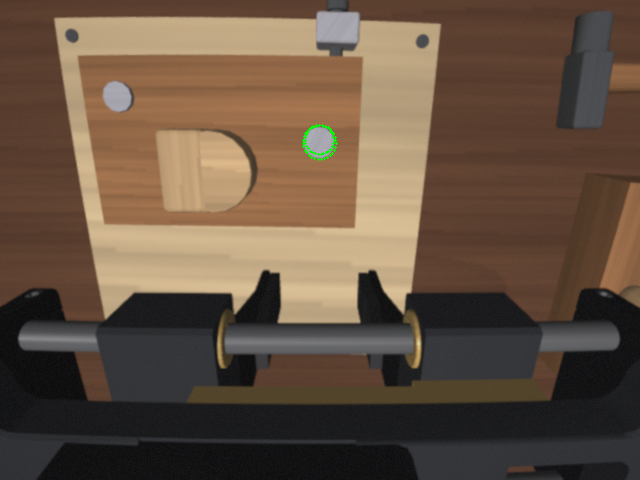

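The picture shows the pin head seated upright at (320,142), matching its predicted seated circle. The board is still on the stop screw at (336,52), and the gripper is clear. I'm handing in.

```bash
python3 -c "
from cell import *
print(sign_off())"
```

```text
the job is handed in; nothing more can be done
None
```

I swung the board home and held it on the stop with about 12 N of push for over 1 s (I estimate at least 5 N on the screw, not measured). The lock pin is seated in the jig and released, and I handed the job in at about 25 s; the sign-off returned no verdict.

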